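# Set the photometer's filter lever to the third click

## Robot

A 6-joint arm with a two-finger parallel gripper is mounted at the origin on the work surface. World frame = base frame: x ahead of the robot, y to its left, z up, the work surface at z = 0. Lengths are in mm, angles in rad, forces in N, time in s.
With the tool pointing down it reaches from about 400 to 825 mm from the base axis. Payload 7 kg.
Tool frame: the origin (TCP) lies on the centre line of the jaws, within the pads' length; the fingertips stand 14 mm ahead of it and the grasp point (between the pads) lies 5 mm behind it; z points along the fingers, y is the direction in which the jaws open and shut (so a half turn about z gives the same grasp; the last joint's range is limited). The gripper opens to 88 mm and grips with 3 to 60 N. Pads are 19 mm wide; open, the fingers measure 130 mm over their backs; the gripper's body (78 mm by 193 mm) begins 47 mm behind the grasp point.
Start: joints at [-1.057, 0.359, 0.012, 0, -1.224, -0.288], TCP at [151.098, -657.849, 240.561] pointing down, gripper open.
Joint ranges: [-3.07, 3.07], [-1.43, 2.12], [-1.02, 1.25], [-3.03, 1.67], [-3.05, -0], [-3.03, 3.03]. Speed limits (rad/s): [2.39, 2.39, 3.01, 3.14, 3.14, 3.14].

## Interface

Orientations are given as a rotation vector (axis times angle).
In Python, from workcell import * gives the robot as it stands. The module is installed in compiled form; this text tells all that it offers.
- The arm moves only by the tool arm_command, never from a script. Its argument "moves" is a list of rows, each an object of numbers: "rx", "ry", "rz": the turn, a rotation vector about the tool's x, y, z in degrees; "tx", "ty", "tz": the shift along the tool's x, y, z in mm; "jaw": the closure, from -1 (fully open) to 1 (shut). A call has 1 to 20 rows; each row shifts and turns the commanded pose from where the row before left it, along the tool's axes as they then stand; what a row does not reach is not made up. A row lasts 1/10 s, in which the tool goes at most 50 mm and 8.59 degrees, less where a joint would pass 70% of its speed; a pose out of reach is approached as far as the arm can. A call is refused whole if a number of a shift passes 50 or a number of a turn 8.59, either way. A call with a gripper value outside its range is refused whole. The fingers move at their own pace and stop on an object; "newtons" is the grip in N (left out, the last holds). Time passes only in rows, so rows that do not move let the fingers close. It gives the time, the measured TCP pose, the force and the opening at its end, in the units of the state.
- sense(): the state, without advancing time (a new reading comes with each control period).
- capture(name): name is "scene" or "side" or "wrist"; returns a dict with "img" (400x640x3 uint8, red, green, blue), "fov_y" (degrees; the focal length in pixels is half the picture's height over the tangent of half this angle, whatever the lens; pixels are square), "cx", "cy" (the principal point, pixels), "R" (3x3) and "t" (3): a world point X has camera coordinates R X + t; the wrist camera has in their place "hand_eye" (4x4, takes a point from camera to tool coordinates, whose origin is the TCP and whose axes are the flange's). Camera axes: x right, y down, z forward; pixel columns grow to the right and rows downward; lengths in mm; the calibration is good to about 2 mm. A picture is of the moment at which its call begins: read the wrist's pose just before it. There is no depth.
- close_job(): hands the job in, once; it reports no verdict.
Trained networks look in a picture, given as the dict that the camera call returned (one of the last four; its "shot" number tells which), for a name from the list of things; names that differ only in an ending like _2 or _b are one class to them, and where a whole thing is asked for, a point or a joint stands for the part that bears it (a point fixed in the world has none). Each returns a list of dicts, best first, with "confidence" (0 to 1); they miss things now and then, are a little off and sometimes report something else, mostly with a low value. They report only what shows in the picture. A call takes as long as a camera call.
- spot_in(picture, label): "bbox" ([left, top, width, height] in pixels, round what is visible of it).
The state is a dict: "time": time; "joint_positions": joint angles; "joint_vel": joint speeds; "joint_efforts": joint torques, N m; "tool_pos": TCP position; "orientation": TCP orientation; "contact_force": force on the tool from outside, world axes, zero at the start; "moment": the same for the moment, N m; "finger_gap": finger opening in mm.
Only numpy, scipy, OpenCV 4.12 (cv2) and the standard library are available. Lean on these libraries where they do the work, as an engineer would, in place of code of your own. Each camera call takes 0.05 s, during which the arm holds its last target. There are 200 camera calls.

## Task

On the white bench photometer, push the upright filter lever back until it is fully home at the end of its slot that has the steel stop block, then push it the other way, counting the clicks, and leave it resting in the third click from home. Only push the lever with the outside of the fingers, never take it between them, and leave the vial, bottle, jar and tube rack where they stand.

Things in the scene. Friction and masses are not known exactly. Their poses are not given: they have to be found in the camera images.
- photometer: fixed white box 220 (x) x 300 (y) x 70 mm (z), blue front; origin: centre of its underside; x to its back, y along the slot from home to the far end, z up. The slot lies in the 70 mm high lid at x = -35, y = -53 to 53 mm; seven black marks beside it show home and six clicks. Fixed low white caps (x 29 to 87, y -20 to 130 mm) rise 10 mm above the lid
- lever_top (a point): centre of the top face of the lever, a grey upright tab 30 mm wide (across the slot), 12 mm thick (along the slot) and 40 mm tall, standing 5 mm clear of the lid, its top 45 mm above the lid; axes as the photometer's. It is pushed on its two broad faces, along the slot
- lever (a joint): lever's distance from home in m: 0 home, growing along the photometer's y, 0.084 at the far end. It rests at home and at clicks every 14 mm (0.014, 0.028, 0.042 = third, ...). Leaving a resting place takes 5 to 6 N; past half-way a spring draws it into the next by itself, ahead of the finger. It starts between the fourth and sixth click
- home_stop (a point): centre of the top of the steel stop block at the home end of the slot: 30 mm (across) x 12 mm (along) x 8 mm tall on the lid; its near face is 3 mm from the lever's face when the lever is home
- vial_mid (a point): middle (half-way up) of a loose small amber vial with white cap, 24 mm across, 44 mm tall, standing on the back of the photometer's lid; to be left alone
- reagent_mid (a point): middle of a loose white bottle, 60 mm across, 120 mm tall, on the bench beyond the far end of the slot; to be left alone
- jar_mid (a point): middle of a loose amber jar, 64 mm across, 75 mm tall, on the bench on the home side; to be left alone
- tube_rack_mid (a point): middle of a loose grey rack of tubes, 60 x 170 x 75 mm, on the bench behind the photometer; to be left alone

How it is judged:
By the outcome, as a careful person would: the job done as asked, in the order asked, and still so for the second after the job is handed in, with the robot touching nothing.
It also fails if it takes over 51 s, if anything falls off the work surface, if the arm or the gripper's body presses on something with over 40 N, if the wrist force passes 120 N, or if a joint passes its speed limit or range.

## Working session

There is one attempt and no reset: what is moved stays moved. The work goes in short steps, Python scripts to look and compute and a tool call to move; the robot and the scene stay as the last step left them, time stands still between calls to the robot, and variables do not carry over. Pictures are saved under pics/ and viewed, about 8 in all and at most 12, crops included, and the job is handed in when it is done.

Besides the shell and the picture viewer there is one more tool, called after ">>>" as name(argument=value, ...), one argument or row to a line, values as JSON. arm_command: Moves the arm, as the interface text tells. Its arguments: {"type":"object","properties":{"moves":{"type":"array","items":{"type":"object","properties":{"rx":{"type":"number"},"ry":{"type":"number"},"rz":{"type":"number"},"tx":{"type":"number"},"ty":{"type":"number"},"tz":{"type":"number"},"jaw":{"type":"number"}}}},"newtons":{"type":"number"}},"required":["moves"]}

```bash
mkdir -p pics; cat > h.py <<'E'
from workcell import *
import numpy as np, cv2
from scipy.spatial.transform import Rotation as Ro
def K(c):
    f=200/np.tan(np.radians(c['fov_y'])/2); return f
def save(c,n,crop=None,s=1):
    im=c['img'][:,:,::-1]
    if crop: a,b,w,h=crop; im=im[b:b+h,a:a+w]
    cv2.imwrite('pics/'+n,cv2.resize(im,None,fx=s,fy=s,interpolation=cv2.INTER_CUBIC))
def ext(c,s=None):
    if 'R' in c: return np.array(c['R']),np.array(c['t'])
    H=np.array(c['hand_eye']); T=np.eye(4); T[:3,:3]=Ro.from_rotvec(s['orientation']).as_matrix(); T[:3,3]=s['tool_pos']
    M=np.linalg.inv(T@H); return M[:3,:3],M[:3,3]
def proj(c,X,s=None):
    R,t=ext(c,s); p=R@np.array(X,float)+t; return p[:2]/p[2]*K(c)+[c['cx'],c['cy']]
def onz(c,u,v,z,s=None):
    R,t=ext(c,s); d=R.T@np.array([(u-c['cx'])/K(c),(v-c['cy'])/K(c),1]); o=-R.T@t
    return o+d*(z-o[2])/d[2]
E
python3 - <<'E'
from h import *
s=sense(); print(s)
a=capture('scene'); b=capture('side')
for n,c in (('scene',a),('side',b)):
    print(n,c['cx'],c['cy'],K(c),-np.array(c['R']).T@c['t'])
    for l in ('photometer','lever','home_stop','vial_mid','reagent_mid','jar_mid','tube_rack_mid'):
        try: print(l,[(d['bbox'],round(d['confidence'],2)) for d in spot_in(c,l)[:2]])
        except Exception as e: print(l,e)
im=np.vstack([a['img'],b['img']])[:,:,::-1]
save(a,'s1.png'); save(b,'d1.png')
E
```

```text
{'time': 0.0, 'joint_positions': array([-1.05690076e+00,  3.59399132e-01,  1.10738361e-02, -3.52403131e-04,
       -1.22409702e+00, -2.88123464e-01]), 'joint_vel': array([-0.00083286,  0.00054965,  0.0002406 , -0.00137372, -0.00066057,
       -0.00091069]), 'joint_efforts': array([ 8.24567924e-04, -5.82715130e+01,  2.93059623e+01,  6.99720874e+00,
        6.83120350e-03, -2.33952396e-04]), 'tool_pos': array([ 150.99574281, -657.4234987 ,  239.62085931]), 'orientation': array([ 3.53664708e-01, -3.12128948e+00, -2.55436910e-03]), 'contact_force': array([0.3006632 , 0.25454769, 0.43024818]), 'moment': array([-0.02510866,  0.0141591 ,  0.00036552]), 'finger_gap': 87.55612634124194}
scene 318.0043065350211 196.73927973429198 439.2671052938498 [1050.94060079 -523.31385862  731.36266247]
photometer [([169.3, 176.0, 170.2, 136.5], 0.91)]
lever [([257.2, 188.3, 10.8, 23.4], 0.55)]
home_stop [([171.5, 178.5, 167.2, 133.6], 0.85)]
vial_mid [([133.4, 262.1, 36.3, 46.6], 0.72), ([208.0, 247.8, 13.6, 21.2], 0.62)]
reagent_mid [([329.6, 171.8, 25.9, 52.8], 0.66), ([258.0, 186.8, 11.6, 21.0], 0.66)]
jar_mid [([129.5, 261.4, 40.5, 47.0], 0.6)]
tube_rack_mid [([233.2, 263.5, 91.6, 77.4], 0.74)]
side 318.7929717861593 197.5747634546287 394.8035930312922 [ 207.40599652 -522.75670211  527.85828041]
photometer [([256.3, 198.1, 161.3, 156.0], 0.63)]
lever [([296.2, 216.2, 15.1, 25.6], 0.81)]
home_stop [([257.9, 200.2, 158.3, 153.2], 0.73)]
vial_mid [([374.7, 254.9, 13.0, 31.5], 0.89)]
reagent_mid [([295.2, 170.7, 26.9, 41.7], 0.8)]
jar_mid [([354.3, 334.1, 49.4, 64.9], 0.81)]
tube_rack_mid [([386.7, 218.3, 69.5, 85.6], 0.93)]
```

```bash
python3 - <<'E'
import cv2,numpy as np
a=cv2.imread('pics/s1.png')[150:350,110:370]; b=cv2.imread('pics/d1.png')[150:410,240:470]
cv2.imwrite('pics/a.png',cv2.resize(a,None,fx=3,fy=3,interpolation=cv2.INTER_CUBIC)); cv2.imwrite('pics/b.png',cv2.resize(b,None,fx=2.4,fy=2.4,interpolation=cv2.INTER_CUBIC))
E
```

```text
(no output)
```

View pics/a.png

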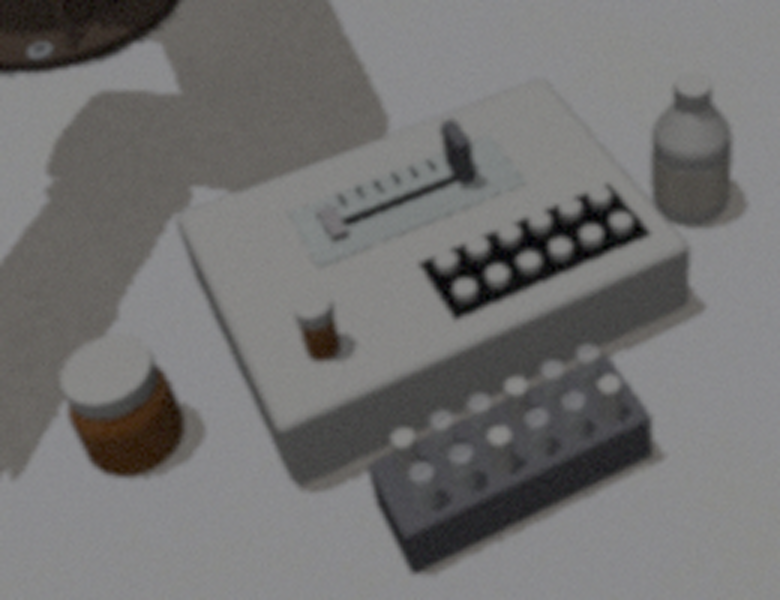

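View pics/b.png

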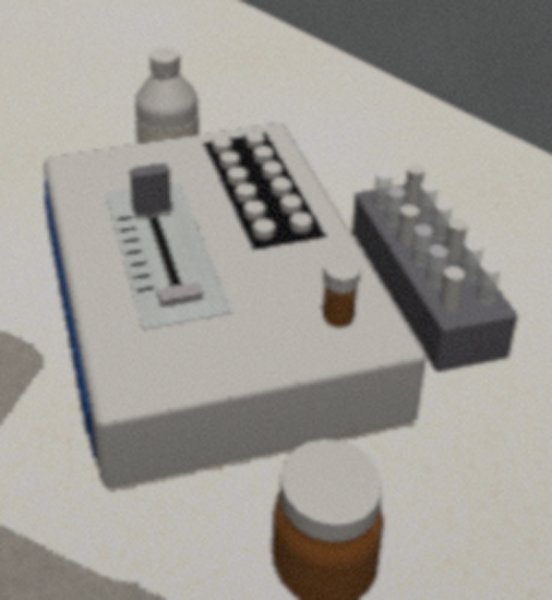

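Scene view: the photometer lies with its home end (steel block, scene px ≈ (221,223)) toward the jar. The lever is at ≈ (263,200), near the far end. I'll fit the pose from the lid corners, block and lever seen by both cameras.

```bash
cat >> h.py <<'E'
def P2W(p,q): # photometer->world, p=(x,y,yaw)
    c,s=np.cos(p[2]),np.sin(p[2]); q=np.array(q,float); return np.array([p[0]+c*q[0]-s*q[1],p[1]+s*q[0]+c*q[1],q[2]])
E
python3 - <<'E'
from h import *
from scipy.optimize import least_squares
a=capture('scene'); b=capture('side')
FH,FF,BF,BH=(-110,-150,70),(-110,150,70),(110,150,70),(110,-150,70)
ob=[(a,FH,170.7,224),(a,FF,291.7,176.7),(a,BF,339.3,232.7),(a,BH,202.7,293.3),
(b,FF,259.6,215.8),(b,FH,281.7,328.3),(b,BH,415,300.8),(b,BF,357.9,202)]
f=lambda p:np.concatenate([proj(c,P2W(p,q))-[u,v] for c,q,u,v in ob])
x0=np.mean([onz(a,u,v,70) for c,q,u,v in ob[:4]],0); 
best=min((least_squares(f,[x0[0],x0[1],y],loss='soft_l1') for y in np.arange(-3,3,.7)),key=lambda r:r.cost)
p=best.x; print(p,np.degrees(p[2]),np.round(best.fun.reshape(-1,2),1).tolist())
inv=lambda X:(lambda d:(np.cos(p[2])*d[0]+np.sin(p[2])*d[1],-np.sin(p[2])*d[0]+np.cos(p[2])*d[1]))(X-np.r_[p[:2],0])
print('stop',inv(onz(a,221,223,78)),inv(onz(b,315,271.5,78)))
print('levtop',inv(onz(a,262,192.5,115)),inv(onz(b,302.5,221,115)))
for n,c,(u,v),z in(('vial cap',a,(215,253),114),('jar',a,(146,273),75),('bottle',a,(341,180),120)): print(n,inv(onz(c,u,v,z)))
s=sense();print('tool axes',Ro.from_rotvec(s['orientation']).as_matrix().round(3))
for y in (-53,53): print(P2W(p,(-35,y,115)))
E
```

```text
[ 5.53930420e+02 -8.29718441e+01 -4.21202035e-01] -24.133098934947693 [[-4.7, -2.5], [-1.6, -1.5], [0.4, -0.4], [-2.3, 1.5], [-0.7, -1.1], [-0.7, -1.4], [6.4, -2.6], [1.8, -2.4]]
stop (np.float64(-35.847657563515355), np.float64(-52.555343807505345)) (np.float64(-37.71285223276067), np.float64(-57.05879354999108))
levtop (np.float64(-38.83933650449508), np.float64(47.749547616109254)) (np.float64(-37.61315147631771), np.float64(39.95632758822977))
vial cap (np.float64(69.26233866978436), np.float64(-98.77020640607084))
jar (np.float64(12.804966561420414), np.float64(-222.29150714533833))
bottle (np.float64(19.223107192864276), np.float64(210.45987455963655))
tool axes [[-0.975 -0.224  0.   ]
 [-0.224  0.975  0.   ]
 [-0.     0.    -1.   ]]
[ 500.3200263  -117.02952514  115.        ]
[543.65894495 -20.29412247 115.        ]
```

>>> arm_command(
  moves=[
    {"rz": 7.41, "jaw": 1},
    {"rz": 7.41, "jaw": 1},
    {"rz": 7.41, "jaw": 1},
    {"rz": 7.41, "jaw": 1},
    {"rz": 7.41, "jaw": 1},
    {"ty": 45, "tx": -6.5, "tz": 2, "jaw": 1},
    {"ty": 45, "tx": -6.5, "tz": 2, "jaw": 1},
    {"ty": 45, "tx": -6.5, "tz": 2, "jaw": 1},
    {"ty": 45, "tx": -6.5, "tz": 2, "jaw": 1},
    {"ty": 45, "tx": -6.5, "tz": 2, "jaw": 1},
    {"ty": 45, "tx": -6.5, "tz": 2, "jaw": 1},
    {"ty": 45, "tx": -6.5, "tz": 2, "jaw": 1},
    {"ty": 45, "tx": -6.5, "tz": 2, "jaw": 1},
    {"ty": 45, "tx": -6.5, "tz": 2, "jaw": 1},
    {"ty": 45, "tx": -6.5, "tz": 2, "jaw": 1},
    {"ty": 45, "tx": -6.5, "tz": 2, "jaw": 1},
    {"ty": 45, "tx": -6.5, "tz": 2, "jaw": 1},
    {"ty": 45, "tx": -6.5, "tz": 2, "jaw": 1},
    {"ty": 45, "tx": -6.5, "tz": 2, "jaw": 1},
    {"ty": 45, "tx": -6.5, "tz": 2, "jaw": 1},
  ],
  newtons=15,
)

```text
invalid input at $.moves[0]: expected keys rx, ry, rz, tx, ty, tz, jaw
```

>>> arm_command(
  moves=[
    {"ty": 35},
    {"ty": 35},
    {},
    {},
  ],
)

```text
invalid input at $.moves[0]: expected keys rx, ry, rz, tx, ty, tz, jaw
```

```bash
python3 - <<'E'
from h import *
s=sense(); c=capture('wrist'); save(c,'w1.png'); print(s['tool_pos'],s['orientation'],s['finger_gap'],s['contact_force'],s['joint_positions'].round(2),K(c),c['cx'],c['cy']); print(np.array(c['hand_eye']).round(3))
for l in('lever','home_stop','vial_mid'): print(l,spot_in(c,l)[:2])
E
```

```text
[ 151.10955257 -657.8369657   240.57395302] [-3.53925757e-01  3.12155206e+00  1.92429169e-05] 87.56555336252211 [-0.14742798  0.36804093 -0.07541395] [-1.06  0.36  0.01 -0.   -1.22 -0.29] 281.5064324807367 320.4453196522549 197.2219739156279
[[-1.0000e-03 -9.7000e-01 -2.4500e-01  6.5121e+01]
 [ 1.0000e+00 -1.0000e-03  1.0000e-03 -1.1850e+00]
 [-1.0000e-03 -2.4500e-01  9.7000e-01 -1.4437e+02]
 [ 0.0000e+00  0.0000e+00  0.0000e+00  1.0000e+00]]
lever []
home_stop []
vial_mid []
```

View pics/w1.png

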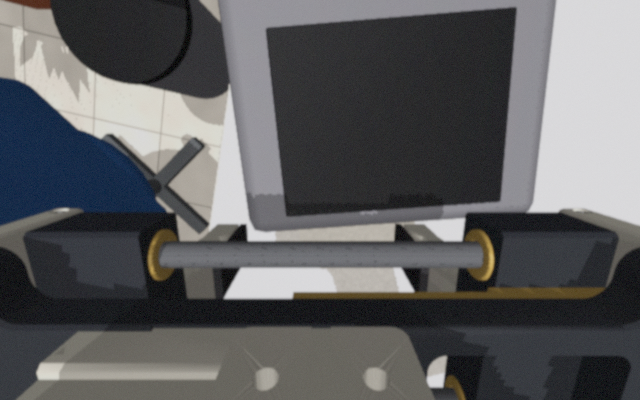

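The calls were refused because every key is required. This wrist picture is still from the start pose and shows only the bench and the gripper.

>>> arm_command(
  moves=[
    {"rx": 0, "ry": 0, "rz": 7.41, "tx": 0, "ty": 0, "tz": 0, "jaw": 1},
    {"rx": 0, "ry": 0, "rz": 7.41, "tx": 0, "ty": 0, "tz": 0, "jaw": 1},
    {"rx": 0, "ry": 0, "rz": 7.41, "tx": 0, "ty": 0, "tz": 0, "jaw": 1},
    {"rx": 0, "ry": 0, "rz": 7.41, "tx": 0, "ty": 0, "tz": 0, "jaw": 1},
    {"rx": 0, "ry": 0, "rz": 7.41, "tx": 0, "ty": 0, "tz": 0, "jaw": 1},
    {"rx": 0, "ry": 0, "rz": 0, "tx": -6.5, "ty": 45, "tz": 2, "jaw": 1},
    {"rx": 0, "ry": 0, "rz": 0, "tx": -6.5, "ty": 45, "tz": 2, "jaw": 1},
    {"rx": 0, "ry": 0, "rz": 0, "tx": -6.5, "ty": 45, "tz": 2, "jaw": 1},
    {"rx": 0, "ry": 0, "rz": 0, "tx": -6.5, "ty": 45, "tz": 2, "jaw": 1},
    {"rx": 0, "ry": 0, "rz": 0, "tx": -6.5, "ty": 45, "tz": 2, "jaw": 1},
    {"rx": 0, "ry": 0, "rz": 0, "tx": -6.5, "ty": 45, "tz": 2, "jaw": 1},
    {"rx": 0, "ry": 0, "rz": 0, "tx": -6.5, "ty": 45, "tz": 2, "jaw": 1},
    {"rx": 0, "ry": 0, "rz": 0, "tx": -6.5, "ty": 45, "tz": 2, "jaw": 1},
    {"rx": 0, "ry": 0, "rz": 0, "tx": -6.5, "ty": 45, "tz": 2, "jaw": 1},
    {"rx": 0, "ry": 0, "rz": 0, "tx": -6.5, "ty": 45, "tz": 2, "jaw": 1},
    {"rx": 0, "ry": 0, "rz": 0, "tx": -6.5, "ty": 45, "tz": 2, "jaw": 1},
    {"rx": 0, "ry": 0, "rz": 0, "tx": -6.5, "ty": 45, "tz": 2, "jaw": 1},
    {"rx": 0, "ry": 0, "rz": 0, "tx": -6.5, "ty": 45, "tz": 2, "jaw": 1},
    {"rx": 0, "ry": 0, "rz": 0, "tx": -6.5, "ty": 45, "tz": 2, "jaw": 1},
    {"rx": 0, "ry": 0, "rz": 0, "tx": -6.5, "ty": 45, "tz": 2, "jaw": 1},
  ],
  newtons=15,
)

```text
time: 3.1
tool_pos: [516.6, -79.7, 210.9]
orientation: [0.655, 3.072, 0.0]
contact_force: [1.1, 0.4, 0.4]
finger_gap: 0.4
```

>>> arm_command(
  moves=[
    {"rx": 0, "ry": 0, "rz": 0, "tx": 0, "ty": 35, "tz": 0, "jaw": 1},
    {"rx": 0, "ry": 0, "rz": 0, "tx": 0, "ty": 35, "tz": 0, "jaw": 1},
    {"rx": 0, "ry": 0, "rz": 0, "tx": 0, "ty": 0, "tz": 0, "jaw": 1},
    {"rx": 0, "ry": 0, "rz": 0, "tx": 0, "ty": 0, "tz": 0, "jaw": 1},
  ],
)

```text
time: 3.5
tool_pos: [544.5, -17.0, 210.4]
orientation: [-0.654, -3.072, 0.0]
contact_force: [0.1, -1.1, 0.3]
finger_gap: 0.5
```

```bash
python3 - <<'E'
from h import *
s=sense(); c=capture('wrist'); save(c,'w2.png'); print(s['time'],s['tool_pos'],Ro.from_rotvec(s['orientation']).as_matrix().round(3),s['finger_gap'],s['contact_force'],s['joint_positions'].round(2))
for l in('lever','home_stop','vial_mid'): print(l,spot_in(c,l)[:2])
E
```

```text
3.5 [544.52483141 -16.96058586 210.35811677] [[-0.913  0.407 -0.   ]
 [ 0.407  0.913 -0.   ]
 [ 0.    -0.    -1.   ]] 0.45859532965333427 [ 0.13263229 -1.07135298  0.26854755] [ 0.33  0.17 -0.32  0.   -1.08 -2.32]
lever [{'bbox': [301.2, 176.4, 12.4, 37.7], 'confidence': 0.6}]
home_stop [{'bbox': [113.0, 111.4, 302.9, 181.7], 'confidence': 0.55}]
vial_mid [{'bbox': [152.0, 269.0, 37.8, 23.4], 'confidence': 0.74}, {'bbox': [299.7, 175.1, 12.2, 38.1], 'confidence': 0.7}]
```

View pics/w2.png

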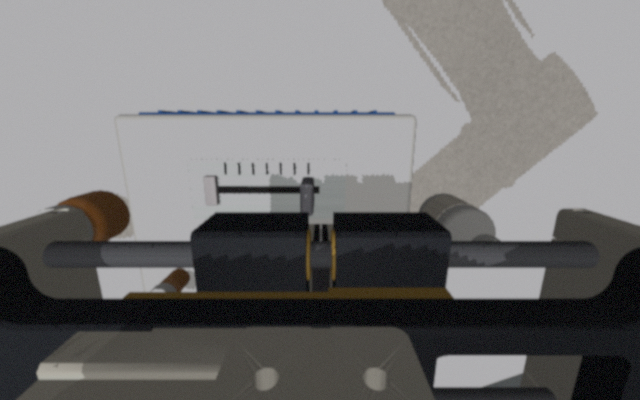

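The wrist picture shows the front lid corners at about (118,115) and (414,115), the seven marks at u ≈ 225–308, the stop at (211,189) and the lever at (307,190), near the sixth mark. The front edge is level in the picture, so the yaw agrees with the tool.

```bash
python3 - <<'E'
from h import *
s=sense(); c=capture('wrist')
M=Ro.from_rotvec(s['orientation']).as_matrix(); T=np.array(s['tool_pos'])
def tl(u,v,z): return ((onz(c,u,v,z,s)-T)@M)[:2].round(1)  # tool x,y rel TCP
for n,u,v,z in(('FH',118,115,70),('FF',414,115,70),('mark0',225,169,70),('mark6',308,169,70),('stop top',211,188,78),('slotline',260,189,70),
 ('lev top L',301.5,181,115),('lev top R',313.5,181,115),('lev top y',307,176.5,115),('lev top y2',307,211,75)): print(n,tl(u,v,z))
p=[553.9,-83,-.4212]
print(((P2W(p,(-35,0,70))-T)@M).round(1))
save(c,'w2c.png',(190,100,160,120),5)
E
```

```text
FH [  75.2 -197.4]
FF [75.1 90.5]
mark0 [ 22.4 -97.8]
mark6 [ 22.3 -13.2]
stop top [   4.3 -110.7]
slotline [  1.5 -63.2]
lev top L [ 18.5 -17. ]
lev top R [18.5 -6.6]
lev top y [ 22.4 -12.2]
lev top y2 [-20.9 -14.5]
[ -0.3 -54.8 140.7]
```

View pics/w2c.png

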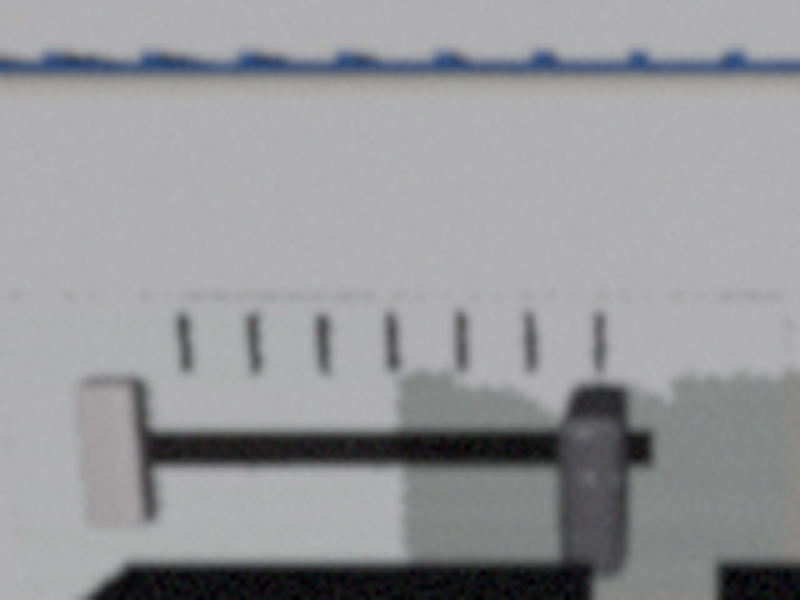

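Lever is at the sixth click (lever Y ≈ +42). The finger line already lies on the slot's centre. Next: go 30 mm beyond, then down so the tips are about 86 mm above the bench.

>>> arm_command(
  moves=[
    {"rx": 0, "ry": 0, "rz": 0, "tx": 0, "ty": 15, "tz": 0, "jaw": 1},
    {"rx": 0, "ry": 0, "rz": 0, "tx": 0, "ty": 15, "tz": 0, "jaw": 1},
    {"rx": 0, "ry": 0, "rz": 0, "tx": 0, "ty": 0, "tz": 20, "jaw": 1},
    {"rx": 0, "ry": 0, "rz": 0, "tx": 0, "ty": 0, "tz": 20, "jaw": 1},
    {"rx": 0, "ry": 0, "rz": 0, "tx": 0, "ty": 0, "tz": 20, "jaw": 1},
    {"rx": 0, "ry": 0, "rz": 0, "tx": 0, "ty": 0, "tz": 20, "jaw": 1},
    {"rx": 0, "ry": 0, "rz": 0, "tx": 0, "ty": 0, "tz": 20, "jaw": 1},
    {"rx": 0, "ry": 0, "rz": 0, "tx": 0, "ty": 0, "tz": 10, "jaw": 1},
    {"rx": 0, "ry": 0, "rz": 0, "tx": 0, "ty": 0, "tz": 0, "jaw": 1},
    {"rx": 0, "ry": 0, "rz": 0, "tx": 0, "ty": 0, "tz": 0, "jaw": 1},
  ],
)

```text
time: 4.75
tool_pos: [557.3, 10.1, 101.1]
orientation: [0.655, 3.072, -0.0]
contact_force: [0.8, 0.1, 0.1]
finger_gap: 0.6
```

```bash
cat >> h.py <<'E'
def st():
    s=sense(); M=Ro.from_rotvec(s['orientation']).as_matrix(); d=np.array(s['tool_pos'])-[544.52,-16.96,210.36]; ax=np.array([.407,.913,0]); 
    print('t',round(s['time'],2),'Y',round(d@ax+53.5,1),'X',round(d@[.913,-.407,0],1),'z',round(s['tool_pos'][2],1),'F',s['contact_force'].round(1),'Fy',round(float(s['contact_force']@ax),1)); return s
E
python3 - <<'E'
from h import *
s=st(); c=capture('wrist'); b=capture('side')
im=np.hstack([cv2.resize(c['img'][90:300,180:440],(400,323)),cv2.resize(b['img'][170:300,240:401],(400,323))])
cv2.imwrite('pics/w3.png',im[:,:,::-1])
E
```

```text
t 4.75 Y 83.4 X 0.7 z 101.1 F [0.8 0.1 0.1] Fy 0.5
```

View pics/w3.png

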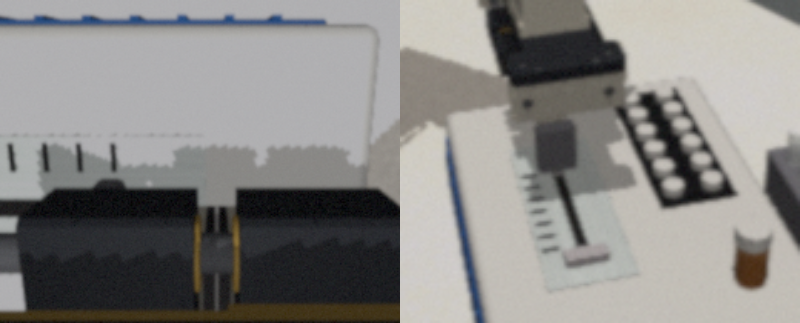

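The fingers are beyond the lever, with nothing touching. Now pushing toward home.

>>> arm_command(
  moves=[
    {"rx": 0, "ry": 0, "rz": 0, "tx": 0, "ty": -6, "tz": 0, "jaw": 1},
    {"rx": 0, "ry": 0, "rz": 0, "tx": 0, "ty": -4, "tz": 0, "jaw": 1},
    {"rx": 0, "ry": 0, "rz": 0, "tx": 0, "ty": -4, "tz": 0, "jaw": 1},
    {"rx": 0, "ry": 0, "rz": 0, "tx": 0, "ty": -3, "tz": 0, "jaw": 1},
    {"rx": 0, "ry": 0, "rz": 0, "tx": 0, "ty": -3, "tz": 0, "jaw": 1},
  ],
)

```text
time: 5.35
tool_pos: [548.9, -8.4, 100.8]
orientation: [0.657, 3.071, 0.002]
contact_force: [-0.1, 6.3, 0.7]
finger_gap: 0.4
```

>>> arm_command(
  moves=[
    {"rx": 0, "ry": 0, "rz": 0, "tx": 0, "ty": -4, "tz": 0, "jaw": 1},
    {"rx": 0, "ry": 0, "rz": 0, "tx": 0, "ty": -4, "tz": 0, "jaw": 1},
    {"rx": 0, "ry": 0, "rz": 0, "tx": 0, "ty": -4, "tz": 0, "jaw": 1},
    {"rx": 0, "ry": 0, "rz": 0, "tx": 0, "ty": -4, "tz": 0, "jaw": 1},
    {"rx": 0, "ry": 0, "rz": 0, "tx": 0, "ty": -4, "tz": 0, "jaw": 1},
    {"rx": 0, "ry": 0, "rz": 0, "tx": 0, "ty": -4, "tz": 0, "jaw": 1},
    {"rx": 0, "ry": 0, "rz": 0, "tx": 0, "ty": -4, "tz": 0, "jaw": 1},
    {"rx": 0, "ry": 0, "rz": 0, "tx": 0, "ty": -4, "tz": 0, "jaw": 1},
    {"rx": 0, "ry": 0, "rz": 0, "tx": 0, "ty": -4, "tz": 0, "jaw": 1},
    {"rx": 0, "ry": 0, "rz": 0, "tx": 0, "ty": -4, "tz": 0, "jaw": 1},
  ],
)

```text
time: 6.35
tool_pos: [531.9, -45.7, 100.5]
orientation: [-0.656, -3.072, 0.001]
contact_force: [1.2, 3.0, 0.1]
finger_gap: 0.4
```

```bash
python3 - <<'E'
from h import *
s=st(); c=capture('side')
print(spot_in(c,'lever')[:2]); save(c,'d4.png')
E
```

```text
t 6.35 Y 22.1 X 0.1 z 100.5 F [1.2 3.  0.1] Fy 3.2
[{'bbox': [302.0, 234.9, 17.8, 22.2], 'confidence': 0.65}]
```

>>> arm_command(
  moves=[
    {"rx": 0, "ry": 0, "rz": 0, "tx": 0, "ty": -4, "tz": 0, "jaw": 1},
    {"rx": 0, "ry": 0, "rz": 0, "tx": 0, "ty": -4, "tz": 0, "jaw": 1},
    {"rx": 0, "ry": 0, "rz": 0, "tx": 0, "ty": -4, "tz": 0, "jaw": 1},
    {"rx": 0, "ry": 0, "rz": 0, "tx": 0, "ty": -4, "tz": 0, "jaw": 1},
    {"rx": 0, "ry": 0, "rz": 0, "tx": 0, "ty": -4, "tz": 0, "jaw": 1},
    {"rx": 0, "ry": 0, "rz": 0, "tx": 0, "ty": -4, "tz": 0, "jaw": 1},
    {"rx": 0, "ry": 0, "rz": 0, "tx": 0, "ty": -3, "tz": 0, "jaw": 1},
    {"rx": 0, "ry": 0, "rz": 0, "tx": 0, "ty": -2, "tz": 0, "jaw": 1},
    {"rx": 0, "ry": 0, "rz": 0, "tx": 0, "ty": -2, "tz": 0, "jaw": 1},
    {"rx": 0, "ry": 0, "rz": 0, "tx": 0, "ty": 0, "tz": 0, "jaw": 1},
  ],
)

```text
time: 7.45
tool_pos: [519.6, -73.2, 100.6]
orientation: [0.656, 3.072, 0.001]
contact_force: [0.4, 3.7, 0.3]
finger_gap: 0.8
```

>>> arm_command(
  moves=[
    {"rx": 0, "ry": 0, "rz": 0, "tx": 0, "ty": -1, "tz": 0, "jaw": 1},
    {"rx": 0, "ry": 0, "rz": 0, "tx": 0, "ty": -1, "tz": 0, "jaw": 1},
    {"rx": 0, "ry": 0, "rz": 0, "tx": 0, "ty": 0, "tz": 0, "jaw": 1},
  ],
)

```text
time: 7.75
tool_pos: [518.7, -75.3, 100.6]
orientation: [-0.656, -3.072, 0.0]
contact_force: [0.4, 3.2, -0.6]
finger_gap: 0.3
```

>>> arm_command(
  moves=[
    {"rx": 0, "ry": 0, "rz": 0, "tx": 0, "ty": -1, "tz": 0, "jaw": 1},
    {"rx": 0, "ry": 0, "rz": 0, "tx": 0, "ty": -1, "tz": 0, "jaw": 1},
    {"rx": 0, "ry": 0, "rz": 0, "tx": 0, "ty": 0, "tz": 0, "jaw": 1},
  ],
)

```text
time: 8.05
tool_pos: [517.7, -77.4, 100.5]
orientation: [-0.656, -3.072, 0.001]
contact_force: [0.0, -0.6, 0.4]
finger_gap: 0.2
```

```bash
python3 - <<'E'
from h import *
s=st(); c=capture('side')
print(spot_in(c,'lever')[:2]); save(c,'d5.png',(240,170,160,130),4.5)
E
```

```text
t 8.05 Y -12.6 X 0.1 z 100.5 F [ 0.  -0.6  0.4] Fy -0.6
[{'bbox': [303.9, 252.7, 20.7, 17.0], 'confidence': 0.75}]
```

View pics/d5.png

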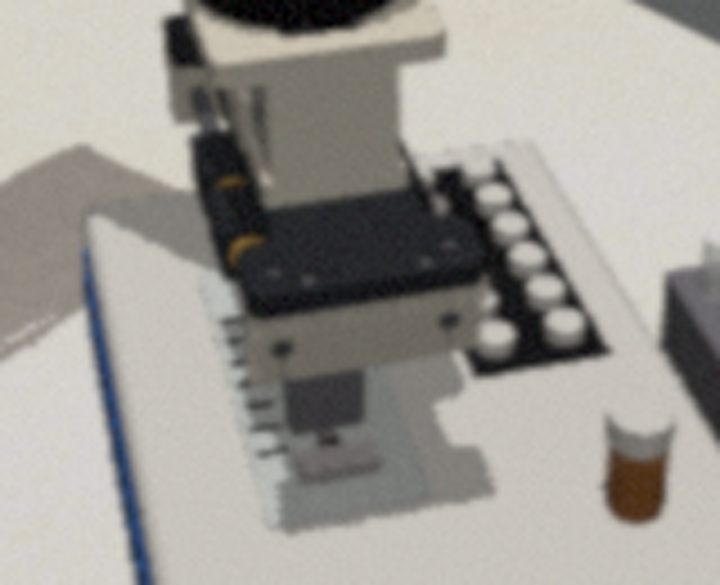

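The lever seems to have just snapped in: the force fell to zero, and it stands right by the stop. I'll press on in 1 mm steps to feel the hard end.

>>> arm_command(
  moves=[
    {"rx": 0, "ry": 0, "rz": 0, "tx": 0, "ty": -1, "tz": 0, "jaw": 1},
    {"rx": 0, "ry": 0, "rz": 0, "tx": 0, "ty": -1, "tz": 0, "jaw": 1},
    {"rx": 0, "ry": 0, "rz": 0, "tx": 0, "ty": 0, "tz": 0, "jaw": 1},
  ],
)

```text
time: 8.45
tool_pos: [516.9, -79.1, 100.5]
orientation: [-0.656, -3.072, 0.0]
contact_force: [-0.0, -1.1, 0.4]
finger_gap: 0.3
```

>>> arm_command(
  moves=[
    {"rx": 0, "ry": 0, "rz": 0, "tx": 0, "ty": -1, "tz": 0, "jaw": 1},
    {"rx": 0, "ry": 0, "rz": 0, "tx": 0, "ty": 0, "tz": 0, "jaw": 1},
  ],
)

```text
time: 8.65
tool_pos: [516.6, -79.9, 100.6]
orientation: [-0.656, -3.072, 0.0]
contact_force: [0.3, -0.4, 0.7]
finger_gap: 0.1
```

>>> arm_command(
  moves=[
    {"rx": 0, "ry": 0, "rz": 0, "tx": 0, "ty": -1, "tz": 0, "jaw": 1},
    {"rx": 0, "ry": 0, "rz": 0, "tx": 0, "ty": 0, "tz": 0, "jaw": 1},
  ],
)

```text
time: 8.85
tool_pos: [516.2, -80.8, 100.5]
orientation: [-0.656, -3.072, 0.0]
contact_force: [-0.7, 0.4, -0.5]
finger_gap: 0.3
```

>>> arm_command(
  moves=[
    {"rx": 0, "ry": 0, "rz": 0, "tx": 0, "ty": -1, "tz": 0, "jaw": 1},
    {"rx": 0, "ry": 0, "rz": 0, "tx": 0, "ty": 0, "tz": 0, "jaw": 1},
  ],
)

```text
time: 9.05
tool_pos: [515.8, -81.7, 100.6]
orientation: [-0.656, -3.072, 0.0]
contact_force: [0.6, 0.1, 0.1]
finger_gap: 0.5
```

>>> arm_command(
  moves=[
    {"rx": 0, "ry": 0, "rz": 0, "tx": 0, "ty": -1, "tz": 0, "jaw": 1},
    {"rx": 0, "ry": 0, "rz": 0, "tx": 0, "ty": 0, "tz": 0, "jaw": 1},
  ],
)

```text
time: 9.25
tool_pos: [515.4, -82.6, 100.6]
orientation: [-0.656, -3.072, 0.0]
contact_force: [-0.2, 0.6, -0.9]
finger_gap: 0.6
```

>>> arm_command(
  moves=[
    {"rx": 0, "ry": 0, "rz": 0, "tx": 0, "ty": -1, "tz": 0, "jaw": 1},
    {"rx": 0, "ry": 0, "rz": 0, "tx": 0, "ty": 0, "tz": 0, "jaw": 1},
  ],
)

```text
time: 9.45
tool_pos: [515.0, -83.5, 100.6]
orientation: [0.656, 3.072, 0.0]
contact_force: [0.0, -0.1, -0.2]
finger_gap: 0.9
```

>>> arm_command(
  moves=[
    {"rx": 0, "ry": 0, "rz": 0, "tx": 0, "ty": -1, "tz": 0, "jaw": 1},
    {"rx": 0, "ry": 0, "rz": 0, "tx": 0, "ty": 0, "tz": 0, "jaw": 1},
  ],
)

```text
time: 9.65
tool_pos: [514.9, -83.9, 100.6]
orientation: [0.656, 3.072, 0.001]
contact_force: [0.4, 4.3, -0.2]
finger_gap: 0.5
```

>>> arm_command(
  moves=[
    {"rx": 0, "ry": 0, "rz": 0, "tx": 0, "ty": -1, "tz": 0, "jaw": 1},
    {"rx": 0, "ry": 0, "rz": 0, "tx": 0, "ty": 0, "tz": 0, "jaw": 1},
  ],
)

```text
time: 9.85
tool_pos: [514.9, -84.1, 100.6]
orientation: [0.656, 3.071, 0.003]
contact_force: [0.9, 9.3, -0.5]
finger_gap: 0.6
```

>>> arm_command(
  moves=[
    {"rx": 0, "ry": 0, "rz": 0, "tx": 0, "ty": -1, "tz": 0, "jaw": 1},
    {"rx": 0, "ry": 0, "rz": 0, "tx": 0, "ty": 0, "tz": 0, "jaw": 1},
  ],
)

```text
time: 10.05
tool_pos: [514.9, -84.3, 100.6]
orientation: [0.656, 3.071, 0.004]
contact_force: [2.1, 13.1, -0.4]
finger_gap: 0.8
```

```bash
python3 - <<'E'
from h import *
s=st(); c=capture('side')
print(spot_in(c,'lever')[:2])
E
```

```text
t 10.05 Y -20.1 X 0.4 z 100.6 F [ 2.1 13.1 -0.4] Fy 12.8
[{'bbox': [306.2, 254.8, 17.4, 13.1], 'confidence': 0.47}]
```

The force rises 13 N with only 0.2 mm of motion, so the lever is hard at home. The contact point (−20) against the first one (+64) spans 84 mm, which agrees. Now over to the home side.

>>> arm_command(
  moves=[
    {"rx": 0, "ry": 0, "rz": 0, "tx": 0, "ty": 5, "tz": 0, "jaw": 1},
    {"rx": 0, "ry": 0, "rz": 0, "tx": 0, "ty": 7, "tz": 0, "jaw": 1},
    {"rx": 0, "ry": 0, "rz": 0, "tx": 0, "ty": 0, "tz": -25, "jaw": 1},
    {"rx": 0, "ry": 0, "rz": 0, "tx": 0, "ty": 0, "tz": -30, "jaw": 1},
    {"rx": 0, "ry": 0, "rz": 0, "tx": 0, "ty": 0, "tz": 0, "jaw": 1},
    {"rx": 0, "ry": 0, "rz": 0, "tx": 0, "ty": -26, "tz": 0, "jaw": 1},
    {"rx": 0, "ry": 0, "rz": 0, "tx": 0, "ty": -26, "tz": 0, "jaw": 1},
    {"rx": 0, "ry": 0, "rz": 0, "tx": 0, "ty": -26, "tz": 0, "jaw": 1},
    {"rx": 0, "ry": 0, "rz": 0, "tx": 0, "ty": 0, "tz": 0, "jaw": 1},
    {"rx": 0, "ry": 0, "rz": 0, "tx": 0, "ty": 0, "tz": 0, "jaw": 1},
  ],
)

```text
time: 11.15
tool_pos: [486.6, -146.9, 155.4]
orientation: [-0.658, -3.072, 0.0]
contact_force: [-0.2, 0.2, -0.5]
finger_gap: 0.3
```

```bash
python3 - <<'E'
from h import *
s=st(); c=capture('wrist'); b=capture('side')
im=np.hstack([cv2.resize(c['img'][90:300,180:440],(400,323)),cv2.resize(b['img'][170:300,240:401],(400,323))])
cv2.imwrite('pics/w6.png',im[:,:,::-1])
E
```

```text
t 11.15 Y -88.7 X -0.0 z 155.4 F [-0.2  0.2 -0.5] Fy 0.2
```

View pics/w6.png

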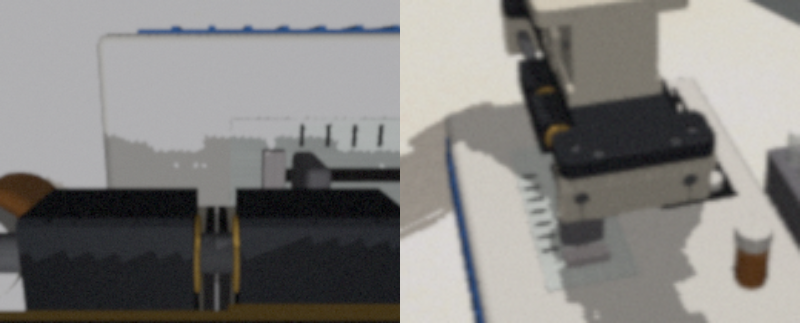

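The wrist picture shows the lever close beside the stop at the first mark, with the fingers clear on the home side. Descend and push the other way.

>>> arm_command(
  moves=[
    {"rx": 0, "ry": 0, "rz": 0, "tx": 0, "ty": 0, "tz": 20, "jaw": 1},
    {"rx": 0, "ry": 0, "rz": 0, "tx": 0, "ty": 0, "tz": 20, "jaw": 1},
    {"rx": 0, "ry": 0, "rz": 0, "tx": 0, "ty": 0, "tz": 15, "jaw": 1},
    {"rx": 0, "ry": 0, "rz": 0, "tx": 0, "ty": 0, "tz": 0, "jaw": 1},
    {"rx": 0, "ry": 0, "rz": 0, "tx": 0, "ty": 5, "tz": 0, "jaw": 1},
    {"rx": 0, "ry": 0, "rz": 0, "tx": 0, "ty": 5, "tz": 0, "jaw": 1},
    {"rx": 0, "ry": 0, "rz": 0, "tx": 0, "ty": 5, "tz": 0, "jaw": 1},
    {"rx": 0, "ry": 0, "rz": 0, "tx": 0, "ty": 3, "tz": 0, "jaw": 1},
    {"rx": 0, "ry": 0, "rz": 0, "tx": 0, "ty": 0, "tz": 0, "jaw": 1},
  ],
)

```text
time: 12.15
tool_pos: [494.7, -129.5, 101.0]
orientation: [0.655, 3.072, 0.0]
contact_force: [1.0, 0.5, -0.6]
finger_gap: 0.6
```

>>> arm_command(
  moves=[
    {"rx": 0, "ry": 0, "rz": 0, "tx": 0, "ty": 2, "tz": 0, "jaw": 1},
    {"rx": 0, "ry": 0, "rz": 0, "tx": 0, "ty": 2, "tz": 0, "jaw": 1},
    {"rx": 0, "ry": 0, "rz": 0, "tx": 0, "ty": 0, "tz": 0, "jaw": 1},
  ],
)

```text
time: 12.45
tool_pos: [495.6, -126.6, 100.6]
orientation: [-0.656, -3.072, 0.001]
contact_force: [-0.2, -1.8, 1.1]
finger_gap: -0.1
```

>>> arm_command(
  moves=[
    {"rx": 0, "ry": 0, "rz": 0, "tx": 0, "ty": 2, "tz": 0, "jaw": 1},
    {"rx": 0, "ry": 0, "rz": 0, "tx": 0, "ty": 0, "tz": 0, "jaw": 1},
  ],
)

```text
time: 12.65
tool_pos: [496.4, -124.9, 100.6]
orientation: [-0.656, -3.072, 0.001]
contact_force: [-0.9, -4.3, 1.6]
finger_gap: 0.3
```

>>> arm_command(
  moves=[
    {"rx": 0, "ry": 0, "rz": 0, "tx": 0, "ty": 2, "tz": 0, "jaw": 1},
    {"rx": 0, "ry": 0, "rz": 0, "tx": 0, "ty": 0, "tz": 0, "jaw": 1},
  ],
)

```text
time: 12.85
tool_pos: [497.4, -122.6, 100.6]
orientation: [-0.656, -3.072, -0.0]
contact_force: [-1.6, -3.5, 1.9]
finger_gap: 0.7
```

>>> arm_command(
  moves=[
    {"rx": 0, "ry": 0, "rz": 0, "tx": 0, "ty": 2, "tz": 0, "jaw": 1},
    {"rx": 0, "ry": 0, "rz": 0, "tx": 0, "ty": 0, "tz": 0, "jaw": 1},
  ],
)

```text
time: 13.05
tool_pos: [498.5, -120.5, 100.5]
orientation: [0.656, 3.072, 0.001]
contact_force: [-0.0, -0.2, 1.8]
finger_gap: 0.7
```

>>> arm_command(
  moves=[
    {"rx": 0, "ry": 0, "rz": 0, "tx": 0, "ty": 2, "tz": 0, "jaw": 1},
    {"rx": 0, "ry": 0, "rz": 0, "tx": 0, "ty": 0, "tz": 0, "jaw": 1},
  ],
)

```text
time: 13.25
tool_pos: [499.4, -118.6, 100.5]
orientation: [0.656, 3.072, 0.001]
contact_force: [0.8, 0.2, -0.2]
finger_gap: 0.6
```

```bash
python3 -c "
from h import *
st()"
```

```text
t 13.25 Y -57.6 X 0.2 z 100.5 F [ 0.8  0.2 -0.2] Fy 0.5
```

First click: the force dropped to zero at Y ≈ −61. The second is expected at about −47 and the third at about −33.

>>> arm_command(
  moves=[
    {"rx": 0, "ry": 0, "rz": 0, "tx": 0, "ty": 2, "tz": 0, "jaw": 1},
    {"rx": 0, "ry": 0, "rz": 0, "tx": 0, "ty": 2, "tz": 0, "jaw": 1},
    {"rx": 0, "ry": 0, "rz": 0, "tx": 0, "ty": 0, "tz": 0, "jaw": 1},
  ],
)

```text
time: 13.55
tool_pos: [500.9, -115.1, 100.5]
orientation: [0.656, 3.072, 0.0]
contact_force: [-0.2, 0.0, 0.6]
finger_gap: 0.3
```

>>> arm_command(
  moves=[
    {"rx": 0, "ry": 0, "rz": 0, "tx": 0, "ty": 2, "tz": 0, "jaw": 1},
    {"rx": 0, "ry": 0, "rz": 0, "tx": 0, "ty": 0, "tz": 0, "jaw": 1},
  ],
)

```text
time: 13.75
tool_pos: [501.4, -113.7, 100.5]
orientation: [-0.656, -3.072, 0.001]
contact_force: [0.0, -2.7, 1.2]
finger_gap: 0.4
```

>>> arm_command(
  moves=[
    {"rx": 0, "ry": 0, "rz": 0, "tx": 0, "ty": 2, "tz": 0, "jaw": 1},
    {"rx": 0, "ry": 0, "rz": 0, "tx": 0, "ty": 0, "tz": 0, "jaw": 1},
  ],
)

```text
time: 13.95
tool_pos: [502.1, -112.0, 100.5]
orientation: [-0.656, -3.072, 0.001]
contact_force: [-2.2, -3.8, 0.7]
finger_gap: 0.4
```

>>> arm_command(
  moves=[
    {"rx": 0, "ry": 0, "rz": 0, "tx": 0, "ty": 2, "tz": 0, "jaw": 1},
    {"rx": 0, "ry": 0, "rz": 0, "tx": 0, "ty": 0, "tz": 0, "jaw": 1},
  ],
)

```text
time: 14.15
tool_pos: [503.1, -109.8, 100.5]
orientation: [-0.656, -3.072, -0.0]
contact_force: [-0.6, -2.1, 0.9]
finger_gap: 0.3
```

>>> arm_command(
  moves=[
    {"rx": 0, "ry": 0, "rz": 0, "tx": 0, "ty": 2, "tz": 0, "jaw": 1},
    {"rx": 0, "ry": 0, "rz": 0, "tx": 0, "ty": 0, "tz": 0, "jaw": 1},
  ],
)

```text
time: 14.35
tool_pos: [504.1, -107.7, 100.5]
orientation: [0.656, 3.072, 0.001]
contact_force: [-0.0, -0.2, 0.2]
finger_gap: 0.5
```

```bash
python3 -c "
from h import *
st()"
```

```text
t 14.35 Y -45.8 X 0.0 z 100.5 F [-0.  -0.2  0.2] Fy -0.2
```

Second click at about −46.5. On to the third.

>>> arm_command(
  moves=[
    {"rx": 0, "ry": 0, "rz": 0, "tx": 0, "ty": 2, "tz": 0, "jaw": 1},
    {"rx": 0, "ry": 0, "rz": 0, "tx": 0, "ty": 2, "tz": 0, "jaw": 1},
    {"rx": 0, "ry": 0, "rz": 0, "tx": 0, "ty": 2, "tz": 0, "jaw": 1},
    {"rx": 0, "ry": 0, "rz": 0, "tx": 0, "ty": 2, "tz": 0, "jaw": 1},
    {"rx": 0, "ry": 0, "rz": 0, "tx": 0, "ty": 0, "tz": 0, "jaw": 1},
  ],
)

```text
time: 14.85
tool_pos: [507.3, -100.9, 100.6]
orientation: [-0.656, -3.072, 0.001]
contact_force: [-0.1, -4.0, 0.7]
finger_gap: 0.5
```

>>> arm_command(
  moves=[
    {"rx": 0, "ry": 0, "rz": 0, "tx": 0, "ty": 2, "tz": 0, "jaw": 1},
    {"rx": 0, "ry": 0, "rz": 0, "tx": 0, "ty": 0, "tz": 0, "jaw": 1},
  ],
)

```text
time: 15.05
tool_pos: [508.0, -99.2, 100.6]
orientation: [-0.656, -3.072, 0.001]
contact_force: [-1.0, -4.1, 1.5]
finger_gap: 0.2
```

>>> arm_command(
  moves=[
    {"rx": 0, "ry": 0, "rz": 0, "tx": 0, "ty": 2, "tz": 0, "jaw": 1},
    {"rx": 0, "ry": 0, "rz": 0, "tx": 0, "ty": 0, "tz": 0, "jaw": 1},
  ],
)

```text
time: 15.25
tool_pos: [509.0, -97.0, 100.6]
orientation: [0.656, 3.072, 0.0]
contact_force: [-0.3, -2.8, 1.4]
finger_gap: 0.4
```

>>> arm_command(
  moves=[
    {"rx": 0, "ry": 0, "rz": 0, "tx": 0, "ty": 2, "tz": 0, "jaw": 1},
    {"rx": 0, "ry": 0, "rz": 0, "tx": 0, "ty": 0, "tz": 0, "jaw": 1},
    {"rx": 0, "ry": 0, "rz": 0, "tx": 0, "ty": 0, "tz": 0, "jaw": 1},
  ],
)

```text
time: 15.55
tool_pos: [509.9, -94.9, 100.6]
orientation: [0.656, 3.072, 0.001]
contact_force: [0.4, -0.3, -0.5]
finger_gap: 0.7
```

```bash
python3 -c "
from h import *
st()"
```

```text
t 15.55 Y -31.8 X 0.1 z 100.6 F [ 0.4 -0.3 -0.5] Fy -0.1
```

Third click felt. Back off, rise and look.

>>> arm_command(
  moves=[
    {"rx": 0, "ry": 0, "rz": 0, "tx": 0, "ty": -6, "tz": 0, "jaw": 1},
    {"rx": 0, "ry": 0, "rz": 0, "tx": 0, "ty": -8, "tz": 0, "jaw": 1},
    {"rx": 0, "ry": 0, "rz": 0, "tx": 0, "ty": 0, "tz": 0, "jaw": 1},
    {"rx": 0, "ry": 0, "rz": 0, "tx": 0, "ty": 0, "tz": -25, "jaw": 1},
    {"rx": 0, "ry": 0, "rz": 0, "tx": 0, "ty": 0, "tz": -40, "jaw": 1},
    {"rx": 0, "ry": 0, "rz": 0, "tx": 0, "ty": 0, "tz": -45, "jaw": 1},
    {"rx": 0, "ry": 0, "rz": 0, "tx": 0, "ty": 25, "tz": 0, "jaw": 1},
    {"rx": 0, "ry": 0, "rz": 0, "tx": 0, "ty": 25, "tz": 0, "jaw": 1},
    {"rx": 0, "ry": 0, "rz": 0, "tx": 0, "ty": 0, "tz": 0, "jaw": 1},
    {"rx": 0, "ry": 0, "rz": 0, "tx": 0, "ty": 0, "tz": 0, "jaw": 1},
  ],
)

```text
time: 16.55
tool_pos: [524.3, -62.2, 210.4]
orientation: [-0.655, -3.072, 0.0]
contact_force: [-0.1, -0.7, -0.4]
finger_gap: 0.3
```

```bash
python3 - <<'E'
from h import *
s=st(); c=capture('wrist'); a=capture('scene')
M=Ro.from_rotvec(s['orientation']).as_matrix(); T=np.array(s['tool_pos'])
Y0=53.5+(T-[544.52,-16.96,210.36])@[.407,.913,0]
for d in spot_in(c,'lever')[:2]:
    x,y,w,h=d['bbox']; print(d, 'q',Y0+((onz(c,x+w/2,y+6,115,s)-T)@M)[1]+42)
im=np.hstack([cv2.resize(c['img'][90:250,200:400],(500,400)),cv2.resize(a['img'][150:350,110:260],(300,400))])
cv2.imwrite('pics/w7.png',im[:,:,::-1])
E
```

```text
t 16.55 Y 3.9 X -0.1 z 210.4 F [-0.1 -0.7 -0.4] Fy -0.7
{'bbox': [302.7, 177.0, 14.0, 38.8], 'confidence': 0.73} q 36.04626472693716
```

View pics/w7.png

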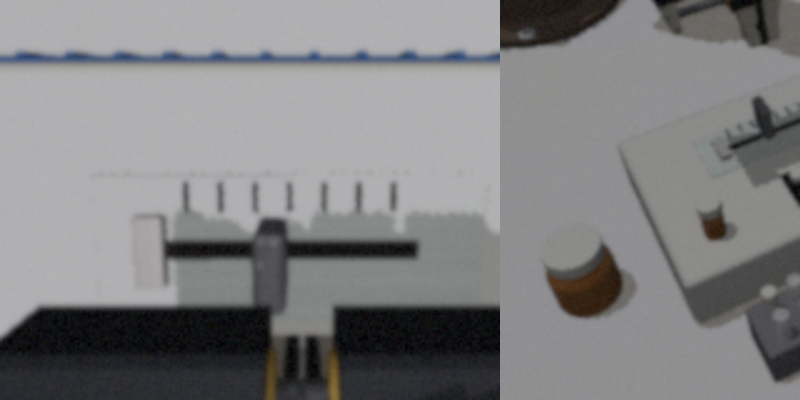

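The lever stands at q ≈ 35.5, between the second and third marks (lever base at crop u ≈ 272, marks at 254 and 289). It's balanced on the crest and not in the third click yet: my finger's end position of −31.8 corresponds to q ≈ 35.4. I'll push it a few mm further.

>>> arm_command(
  moves=[
    {"rx": 0, "ry": 0, "rz": 0, "tx": 0, "ty": -25, "tz": 0, "jaw": 1},
    {"rx": 0, "ry": 0, "rz": 0, "tx": 0, "ty": -27, "tz": 0, "jaw": 1},
    {"rx": 0, "ry": 0, "rz": 0, "tx": 0, "ty": 0, "tz": 0, "jaw": 1},
    {"rx": 0, "ry": 0, "rz": 0, "tx": 0, "ty": 0, "tz": 45, "jaw": 1},
    {"rx": 0, "ry": 0, "rz": 0, "tx": 0, "ty": 0, "tz": 40, "jaw": 1},
    {"rx": 0, "ry": 0, "rz": 0, "tx": 0, "ty": 0, "tz": 25, "jaw": 1},
    {"rx": 0, "ry": 0, "rz": 0, "tx": 0, "ty": 0, "tz": 0, "jaw": 1},
    {"rx": 0, "ry": 0, "rz": 0, "tx": 0, "ty": 4, "tz": 0, "jaw": 1},
    {"rx": 0, "ry": 0, "rz": 0, "tx": 0, "ty": 4, "tz": 0, "jaw": 1},
    {"rx": 0, "ry": 0, "rz": 0, "tx": 0, "ty": 4, "tz": 0, "jaw": 1},
    {"rx": 0, "ry": 0, "rz": 0, "tx": 0, "ty": 2, "tz": 0, "jaw": 1},
    {"rx": 0, "ry": 0, "rz": 0, "tx": 0, "ty": 2, "tz": 0, "jaw": 1},
    {"rx": 0, "ry": 0, "rz": 0, "tx": 0, "ty": 2, "tz": 0, "jaw": 1},
    {"rx": 0, "ry": 0, "rz": 0, "tx": 0, "ty": 2, "tz": 0, "jaw": 1},
    {"rx": 0, "ry": 0, "rz": 0, "tx": 0, "ty": 0, "tz": 0, "jaw": 1},
    {"rx": 0, "ry": 0, "rz": 0, "tx": 0, "ty": 0, "tz": 0, "jaw": 1},
  ],
)

```text
time: 18.3
tool_pos: [511.3, -91.6, 100.5]
orientation: [-0.656, -3.072, 0.0]
contact_force: [0.4, 0.6, -0.3]
finger_gap: 0.5
```

```bash
python3 -c "
from h import *
st()"
```

```text
t 18.3 Y -28.2 X 0.0 z 100.5 F [ 0.4  0.6 -0.3] Fy 0.7
```

>>> arm_command(
  moves=[
    {"rx": 0, "ry": 0, "rz": 0, "tx": 0, "ty": -8, "tz": 0, "jaw": 1},
    {"rx": 0, "ry": 0, "rz": 0, "tx": 0, "ty": -10, "tz": 0, "jaw": 1},
    {"rx": 0, "ry": 0, "rz": 0, "tx": 0, "ty": 0, "tz": 0, "jaw": 1},
    {"rx": 0, "ry": 0, "rz": 0, "tx": 0, "ty": 0, "tz": -25, "jaw": 1},
    {"rx": 0, "ry": 0, "rz": 0, "tx": 0, "ty": 0, "tz": -40, "jaw": 1},
    {"rx": 0, "ry": 0, "rz": 0, "tx": 0, "ty": 0, "tz": -45, "jaw": 1},
    {"rx": 0, "ry": 0, "rz": 0, "tx": 0, "ty": 25, "tz": 0, "jaw": 1},
    {"rx": 0, "ry": 0, "rz": 0, "tx": 0, "ty": 25, "tz": 0, "jaw": 1},
    {"rx": 0, "ry": 0, "rz": 0, "tx": 0, "ty": 0, "tz": 0, "jaw": 1},
    {"rx": 0, "ry": 0, "rz": 0, "tx": 0, "ty": 0, "tz": 0, "jaw": 1},
  ],
)

```text
time: 19.3
tool_pos: [524.3, -62.3, 210.5]
orientation: [-0.655, -3.072, 0.0]
contact_force: [0.0, -0.1, 0.1]
finger_gap: 0.4
```

```bash
python3 - <<'E'
from h import *
s=st(); c=capture('wrist'); a=capture('scene'); b=capture('side')
M=Ro.from_rotvec(s['orientation']).as_matrix(); T=np.array(s['tool_pos'])
Y0=53.5+(T-[544.52,-16.96,210.36])@[.407,.913,0]
for d in spot_in(c,'lever')[:2]:
    x,y,w,h=d['bbox']; print(d, 'q',Y0+((onz(c,x+w/2,y+6,115,s)-T)@M)[1]+42)
for n,c2 in(('scene',a),('side',b)):
    for l in ('vial_mid','reagent_mid','jar_mid','tube_rack_mid'): print(n,l,[(d['bbox'],round(d['confidence'],2)) for d in spot_in(c2,l)[:1]])
im=np.hstack([cv2.resize(c['img'][90:250,200:400],(500,400)),cv2.resize(a['img'][150:350,110:260],(300,400))])
cv2.imwrite('pics/w8.png',im[:,:,::-1])
E
```

```text
t 19.3 Y 3.9 X -0.0 z 210.5 F [ 0.  -0.1  0.1] Fy -0.1
{'bbox': [307.2, 178.2, 15.9, 39.2], 'confidence': 0.84} q 40.677974564946574
scene vial_mid [([206.6, 246.7, 15.9, 23.2], 0.66)]
scene reagent_mid [([330.1, 170.5, 22.8, 54.9], 0.84)]
scene jar_mid [([236.6, 266.5, 89.4, 75.0], 0.53)]
scene tube_rack_mid [([235.0, 264.9, 91.7, 77.2], 0.61)]
side vial_mid []
side reagent_mid [([294.8, 183.2, 27.6, 29.4], 0.66)]
side jar_mid [([353.4, 333.9, 46.3, 63.5], 0.9)]
side tube_rack_mid [([384.2, 218.9, 73.7, 86.1], 0.87)]
```

View pics/w8.png

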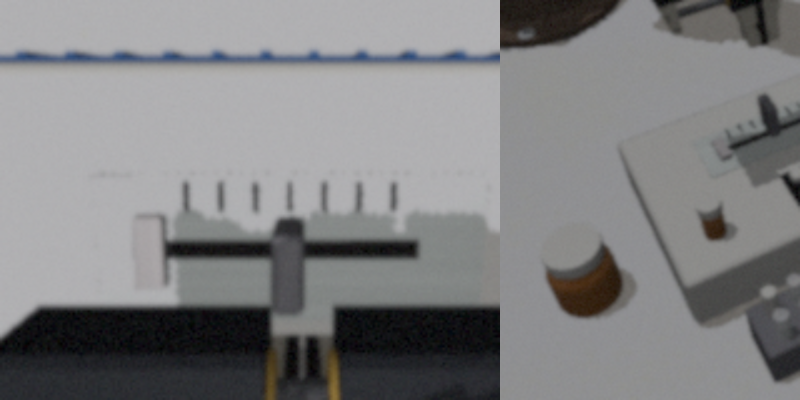

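The lever now stands exactly at the fourth mark (crop u ≈ 289), which is the third click from home. The robot is clear and the other things are where they were.

```bash
python3 -c "
from h import *
st(); print(close_job())"
```

```text
t 19.9 Y 3.7 X 0.2 z 210.5 F [0.2 0.  0.6] Fy 0.1
the job is handed in; nothing more can be done
None
```

The lever is resting in the third click from home, and I handed the job in at 19.9 s with the arm clear above it. I pushed only with the outside of the shut fingers.

- **Home:** I pushed the lever from the sixth click back to the hard end. There the force rose to 13 N with only 0.2 mm of movement. The 84 mm between first contact and the end matches the lever's full travel.
- **Counting clicks:** I pushed the other way from the stop side, counting clicks by the drop in force. What I first took for the third click was wrong. A look from above showed the lever balanced on the crest between the second and third, at about 35.5 mm. I went back and pushed about 3.6 mm further, and it dropped in.
- **Last check:** The lever lines up with the third-click mark. The network's box put it at 40.7 mm, against a nominal 42 mm, and the wrist force was about zero.
- **Other objects:** The bottle, jar and rack were found in the side picture about where they started, though the bottle's box there came out shorter, with its top edge lower. In the scene picture the network mistook the rack for the jar, but the jar is plainly standing in place. The side picture missed the vial, but the scene picture shows it unmoved.

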